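Check the specimen tubes on the tilt deck and rack them

TASK

Push the tube checker's green-tipped switch lever right over (away from you) to turn it on. Then lay every orange specimen tube on the checker's sprung tilt deck, each cradled in a yellow V-groove of its own, and press the deck's red pad down until the deck lies level, holding it level for a full second with all the tubes in place, and let it rise again. Finally move every tube into the V-grooves of the blue storage rack, pull the switch lever fully back to off, and do not knock over the amber jar.

Things in the scene. Friction and masses are not known exactly. Their poses are not given: they have to be found in the camera images.
- tube0: capped specimen tube, 132 mm long, 90 g: round orange body 34 mm in diameter between two blue hexagonal end caps (40 mm across flats, 16 mm long each, beginning 50 mm either side of the middle; white band round the middle). Origin at its very centre (20 mm above the bench when lying there), x along the tube; the two ends are alike. One of up to three; it may be absent (None). Lying on its caps it does not roll.
- tube1: capped specimen tube, 132 mm long, 90 g: round orange body 34 mm in diameter between two blue hexagonal end caps (40 mm across flats, 16 mm long each, beginning 50 mm either side of the middle; white band round the middle). Origin at its very centre (20 mm above the bench when lying there), x along the tube; the two ends are alike. One of up to three; it may be absent (None). Lying on its caps it does not roll.
- tube2: capped specimen tube, 132 mm long, 90 g: round orange body 34 mm in diameter between two blue hexagonal end caps (40 mm across flats, 16 mm long each, beginning 50 mm either side of the middle; white band round the middle). Origin at its very centre (20 mm above the bench when lying there), x along the tube; the two ends are alike. One of up to three; it may be absent (None). Lying on its caps it does not roll.
- reader: tube checker, fixed: white housing 300 x 160 x 48 mm, origin at the centre of its underside on the bench, x away from the robot towards its hinge end, y to its left. A grey sensor bar 85 mm high stands across its far end (x 153 to 183 mm). The dark 292 x 120 x 8 mm tilt deck lies over it, hinged at x = +140 mm, 61 mm up; the switch lever's block (70 x 50 x 25 mm) stands at y = +112 mm.
- deck (a joint): tilt deck's angle: 0 = level (its lower stop), 0.175 rad = up (front end raised, where a damped spring holds it, with tubes on it too). It springs back up when let go. About 5 to 9 N straight down on the red pad brings it level.
- deck_pad (a point): middle of the top of the red press pad (40 x 100 mm) at the deck's front, free end, 255 mm from the hinge axis; it is 71 mm above the bench when the deck is level and about 44 mm higher when up. Axes of the deck: z normal to it, x away from the front edge towards the hinge.
- deck_g0 (a point): farthest deck groove: the point where the centre of a cradled tube lies, 32 mm above the deck's surface. Groove runs along this frame's y; grooves are 76 mm apart. Each groove is a pair of yellow 90-degree V supports, 10 mm wide, centred 36 mm either side of this point along y, their lips 6 mm below the tube's axis; between them is 62 mm of free space for fingers, and the tube's caps hang outside them with 9 mm play.
- deck_g1 (a point): middle deck groove: the point where the centre of a cradled tube lies, 32 mm above the deck's surface. Groove runs along this frame's y; grooves are 76 mm apart. Each groove is a pair of yellow 90-degree V supports, 10 mm wide, centred 36 mm either side of this point along y, their lips 6 mm below the tube's axis; between them is 62 mm of free space for fingers, and the tube's caps hang outside them with 9 mm play.
- deck_g2 (a point): nearest deck groove: the point where the centre of a cradled tube lies, 32 mm above the deck's surface. Groove runs along this frame's y; grooves are 76 mm apart. Each groove is a pair of yellow 90-degree V supports, 10 mm wide, centred 36 mm either side of this point along y, their lips 6 mm below the tube's axis; between them is 62 mm of free space for fingers, and the tube's caps hang outside them with 9 mm play.
- rack: blue storage rack, fixed: base plate 240 x 110 x 10 mm with three grooves (white V supports) like the deck's; origin at the centre of its underside on the bench, grooves along its y.
- rack_g0 (a point): farthest rack groove: the point where the centre of a cradled tube lies, 42 mm above the bench, 32 mm above the base plate. Groove along this frame's y, V supports as on the deck.
- rack_g1 (a point): middle rack groove: the point where the centre of a cradled tube lies, 42 mm above the bench, 32 mm above the base plate. Groove along this frame's y, V supports as on the deck.
- rack_g2 (a point): nearest rack groove: the point where the centre of a cradled tube lies, 42 mm above the bench, 32 mm above the base plate. Groove along this frame's y, V supports as on the deck.
- switch (a joint): switch lever: 0 = off, leaning towards the robot (reader -x); 1.0 rad = on, leaning away (+x). It stays where it is left; about 1 N at the tip moves it.
- switch_tip (a point): centre of the green ball (26 mm diameter) at the end of the 80 mm lever, 92 mm above the bench at either end of its swing, 102 mm in the middle; the pivot is 22 mm up, and the ball swings 38 mm either side of it along the reader's x.
- jar: amber jar standing on the bench, 54 mm in diameter, 85 mm high, origin at the centre of its underside; not to be knocked over

How it is judged:
On the way, in this order (a step that is already met when the one before it is completed fails the run):
1. the switch lever is thrown to on (value of joint switch above 0.8 rad), for 0.2 s.
2. every tube lies cradled in a groove of the raised deck, with the switch on (((distance between tube0 and deck_g0 below 0.014 m and angle between the x axis of tube0 and the y axis of deck_g0, either way round below 0.12 rad) or (distance between tube0 and deck_g1 below 0.014 m and angle between the x axis of tube0 and the y axis of deck_g1, either way round below 0.12 rad) or (distance between tube0 and deck_g2 below 0.014 m and angle between the x axis of tube0 and the y axis of deck_g2, either way round below 0.12 rad)) and ((distance between tube1 and deck_g0 below 0.014 m and angle between the x axis of tube1 and the y axis of deck_g0, either way round below 0.12 rad) or (distance between tube1 and deck_g1 below 0.014 m and angle between the x axis of tube1 and the y axis of deck_g1, either way round below 0.12 rad) or (distance between tube1 and deck_g2 below 0.014 m and angle between the x axis of tube1 and the y axis of deck_g2, either way round below 0.12 rad)) and ((distance between tube2 and deck_g0 below 0.014 m and angle between the x axis of tube2 and the y axis of deck_g0, either way round below 0.12 rad) or (distance between tube2 and deck_g1 below 0.014 m and angle between the x axis of tube2 and the y axis of deck_g1, either way round below 0.12 rad) or (distance between tube2 and deck_g2 below 0.014 m and angle between the x axis of tube2 and the y axis of deck_g2, either way round below 0.12 rad)) and value of joint switch above 0.8 rad and value of joint deck above 0.1 rad), for 0.3 s.
3. the deck is pressed level and held for a second with every tube cradled on it and the switch on (((distance between tube0 and deck_g0 below 0.014 m and angle between the x axis of tube0 and the y axis of deck_g0, either way round below 0.12 rad) or (distance between tube0 and deck_g1 below 0.014 m and angle between the x axis of tube0 and the y axis of deck_g1, either way round below 0.12 rad) or (distance between tube0 and deck_g2 below 0.014 m and angle between the x axis of tube0 and the y axis of deck_g2, either way round below 0.12 rad)) and ((distance between tube1 and deck_g0 below 0.014 m and angle between the x axis of tube1 and the y axis of deck_g0, either way round below 0.12 rad) or (distance between tube1 and deck_g1 below 0.014 m and angle between the x axis of tube1 and the y axis of deck_g1, either way round below 0.12 rad) or (distance between tube1 and deck_g2 below 0.014 m and angle between the x axis of tube1 and the y axis of deck_g2, either way round below 0.12 rad)) and ((distance between tube2 and deck_g0 below 0.014 m and angle between the x axis of tube2 and the y axis of deck_g0, either way round below 0.12 rad) or (distance between tube2 and deck_g1 below 0.014 m and angle between the x axis of tube2 and the y axis of deck_g1, either way round below 0.12 rad) or (distance between tube2 and deck_g2 below 0.014 m and angle between the x axis of tube2 and the y axis of deck_g2, either way round below 0.12 rad)) and value of joint switch above 0.8 rad and value of joint deck below 0.03 rad), for 1 s.
At the end, for the whole second after the job is handed in: every tube lies at rest cradled in a groove of the storage rack (centre within 14 mm of the groove's point, axis within 0.12 rad of the groove), the switch lever is back at off (below 0.2 rad) and the deck has sprung up (above 0.12 rad) (((distance between tube0 and rack_g0 below 0.014 m and angle between the x axis of tube0 and the y axis of rack_g0, either way round below 0.12 rad) or (distance between tube0 and rack_g1 below 0.014 m and angle between the x axis of tube0 and the y axis of rack_g1, either way round below 0.12 rad) or (distance between tube0 and rack_g2 below 0.014 m and angle between the x axis of tube0 and the y axis of rack_g2, either way round below 0.12 rad)) and ((distance between tube1 and rack_g0 below 0.014 m and angle between the x axis of tube1 and the y axis of rack_g0, either way round below 0.12 rad) or (distance between tube1 and rack_g1 below 0.014 m and angle between the x axis of tube1 and the y axis of rack_g1, either way round below 0.12 rad) or (distance between tube1 and rack_g2 below 0.014 m and angle between the x axis of tube1 and the y axis of rack_g2, either way round below 0.12 rad)) and ((distance between tube2 and rack_g0 below 0.014 m and angle between the x axis of tube2 and the y axis of rack_g0, either way round below 0.12 rad) or (distance between tube2 and rack_g1 below 0.014 m and angle between the x axis of tube2 and the y axis of rack_g1, either way round below 0.12 rad) or (distance between tube2 and rack_g2 below 0.014 m and angle between the x axis of tube2 and the y axis of rack_g2, either way round below 0.12 rad)) and value of joint switch below 0.2 rad and value of joint deck above 0.12 rad and linear speed of each of tube0, tube1, tube2 below 0.03 m/s); the robot touches nothing.
It fails at once if the amber jar is knocked over (angle between jar's own z axis and vertical above 0.6 rad).
Of tube0, tube1, tube2 only 2 to 3 are there at a start; the rules pass over those that are not, and their reading is None.
At some moment in a run one of tube0, tube1, tube2 may be knocked a few centimetres aside while the robot is not near it.
Once in a run the grip may slacken for a moment while it holds something.
It also fails if it takes over 210 s, if anything falls off the work surface, if the arm or the gripper's body presses on something with over 40 N, if the wrist force passes 120 N, or if a joint passes its speed limit or range.

ROBOT

A 7-joint arm with a two-finger parallel gripper is mounted at the origin on the work surface. World frame = base frame: x ahead of the robot, y to its left, z up, the work surface at z = 0. Lengths are in m, angles in rad, forces in N, time in s.
With the tool pointing down it reaches from about 0.4 to 0.85 m from the base axis. Payload 10.4 kg.
Tool frame: the origin (TCP) lies between the finger pads; the fingertips stand 22 mm ahead of it and the grasp point (between the pads) lies 3 mm ahead of it (r.nose_length is the distance from the TCP to the fingertips, in m); z points along the fingers, y is the line along which they close (so a half turn about z gives the same grasp; the last joint's range is limited). The gripper opens to 87 mm and grips with 3 to 60 N. Pads are 19 mm wide; open, the fingers measure 117 mm over their backs; the gripper's body (75 mm by 190 mm) begins 51 mm behind the grasp point.
Start: joints at [1.177, 0.332, -0.065, 1.46, 0.022, 1.35, -0.088], TCP at [0.226, -0.583, 0.245] pointing down, gripper open.
Joint ranges: [-2.6, 2.6], [-0.5, 2.12], [-1.47, 1.34], [0.16, 2.42], [-1.27, 4.41], [0.06, 2.06], [-2.6, 2.6]. Speed limits (rad/s): [2.22, 2.22, 2.79, 2.79, 3.14, 3.14, 3.14].

INTERFACE

Orientations are given as a unit quaternion [x, y, z, w].
In Python, from bench import readout, cams, r gives the robot as it stands. The module is installed in compiled form; this text tells all that it offers.
- The arm moves only by the tool step_arm, never from a script. Its argument "deltas" is a list that holds one entry, the list of rows, each a list of 7 numbers: the turn, a rotation vector about the tool's x, y, z in rad, then the shift along the tool's x, y, z in m, then the opening in per cent of the stroke, from 0 (shut) to 100 (fully open). A call has 1 to 20 rows; each row is the pose to reach, as a shift and turn from the pose commanded when the call began, along the tool's axes at that moment; what a row does not reach only later rows make up. A row lasts 1/8 s, in which the tool goes at most 62.5 mm and 10.7 degrees, less where a joint would pass 70% of its speed; a pose out of reach is approached as far as the arm can. A call with a gripper value outside its range is refused whole. The fingers move at their own pace and stop on an object; "squeeze" is the grip in N (left out, the last holds). Time passes only in rows, so rows that repeat a pose let the fingers close. It gives the time, the measured TCP pose, the force, the opening and the grip force at its end, in the units of the state.
- readout.read_state(): the state, without advancing time (a new reading comes with each control period).
- cams.camera(name): name is "scene" or "top"; returns a dict with "img" (420x560x3 uint8, red, green, blue), "fx", "fy", "cx", "cy" (pixels), "origin" and "rotation" of the camera in the world. Camera axes: x right, y up, looking along -z (the intrinsics and any distortion apply to the point x, -y, -z); pixel columns grow to the right and rows downward; lengths in m; the calibration is good to about 2 mm. A picture is of the moment at which its call begins. There is no depth.
- r.close_job(): hands the job in; it is judged then, once.
The state is a dict: "time": time; "joint_positions": joint angles; "joint_vel": joint speeds; "joint_torque": joint torques, N m; "ee_pos": TCP position; "eef_rot": TCP orientation; "ft_force": force on the tool from outside, world axes, zero at the start; "torque": the same for the moment, N m; "width": finger opening in m; "grip_force": force on a finger pad.
Only numpy, scipy, OpenCV 4.12 (cv2) and the standard library are available. Lean on these libraries where they do the work, as an engineer would, in place of code of your own. Each camera call takes 0.05 s, during which the arm holds its last target. There are 200 camera calls.

## Working session

There is one attempt and no reset: what is moved stays moved. The work goes in short steps, Python scripts to look and compute and a tool call to move; the robot and the scene stay as the last step left them, time stands still between calls to the robot, and variables do not carry over. Pictures are saved under pics/ and viewed, at most 14 in all, crops included, and the job is handed in when it is done.

Besides the shell and the picture viewer there is one more tool, called as name([rows], argument=value, ...), one row to a line, values as JSON. step_arm: Moves the arm, as the interface text tells. Its arguments: {"type":"object","properties":{"deltas":{"type":"array"},"squeeze":{"type":"number"}},"required":["deltas"]}

```bash
mkdir -p pics; cat > h.py <<'E'
import numpy as np,cv2
from bench import readout,cams,r
def snap(n,f):
    c=cams.camera(n); cv2.imwrite(f'pics/{f}.png',c['img'][:,:,::-1]); np.savez(f'pics/{f}.npz',**c); return c
E
python3 - <<'E'
from h import *
for n in('scene','top'):
    c=snap(n,n+'0'); print({k:v for k,v in c.items() if k!='img'})
print(readout.read_state())
E
```

```text
{'fx': 511.1532102622639, 'fy': 511.1532102622639, 'cx': 283.27135807337515, 'cy': 208.35602236492204, 'origin': array([ 1.41011659, -0.39251507,  1.09832695]), 'rotation': array([0.31849925, 0.18487517, 0.47946089, 0.79655298])}
{'fx': 380.63946700596773, 'fy': 380.63946700596773, 'cx': 281.0534485683437, 'cy': 205.49974551343033, 'origin': array([0.47106453, 0.06815549, 1.03810492]), 'rotation': array([-0.03744007,  0.03008638,  0.71333954, -0.69917076])}
{'time': 0.1, 'joint_positions': array([ 1.1774236 ,  0.33283299, -0.064672  ,  1.46085102,  0.02160617,
        1.34989833, -0.0885478 ]), 'joint_vel': array([-3.41069517e-05,  1.37851057e-03, -6.72293465e-04, -1.05375220e-03,
        3.59506091e-05, -8.12594204e-04, -8.44421815e-04]), 'joint_torque': array([ 2.79471358e-03, -6.24548864e+01,  2.56970833e-02, -3.90718675e+01,
       -6.14558347e-02,  3.65431141e-02,  3.33298760e-05]), 'ee_pos': array([ 0.22632605, -0.58224296,  0.24382124]), 'eef_rot': array([ 9.82869862e-01,  1.84299799e-01, -1.54909966e-04, -6.28339727e-04]), 'ft_force': array([0.71063003, 0.22785585, 0.01343907]), 'torque': array([0.00577863, 0.03350419, 0.005781  ]), 'grip_force': 0.0, 'width': 0.08643468767372132}
```

View pics/top0.png

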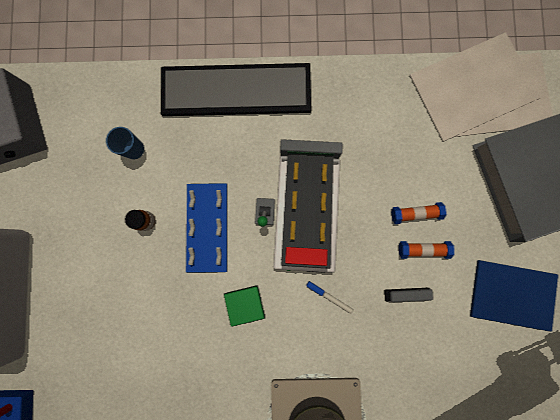

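View pics/scene0.png

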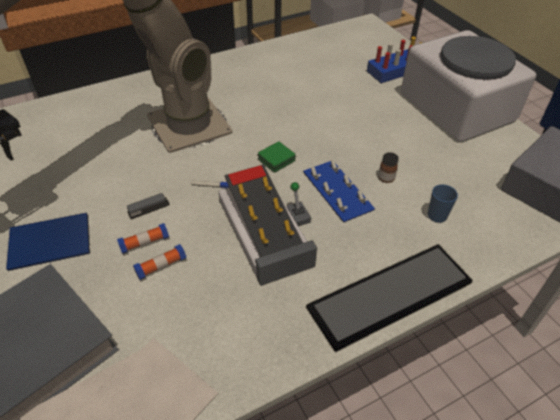

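The top view shows two tubes at about (419,213) and (427,250). The deck is around (308,205) with its red pad at (306,256), the lever ball is at (263,221), the rack at (207,228) and the jar at (138,220). I'll enlarge it to read positions.

```bash
cat >> h.py <<'E'
from scipy.spatial.transform import Rotation as R
def proj(c,P):
    P=np.atleast_2d(P); q=R.from_quat(c['rotation']).inv().apply(P-c['origin'])
    return np.c_[c['cx']+c['fx']*q[:,0]/-q[:,2], c['cy']-c['fy']*q[:,1]/-q[:,2]]
def unproj(c,uv,z):
    uv=np.atleast_2d(uv).astype(float)
    d=np.c_[(uv[:,0]-c['cx'])/c['fx'],-(uv[:,1]-c['cy'])/c['fy'],-np.ones(len(uv))]
    d=R.from_quat(c['rotation']).apply(d); o=c['origin']
    return o+d*((np.array(z)-o[2])/d[:,2])[:,None]
def crop(c,u0,v0,w,h,s,f):
    im=c['img'][v0:v0+h,u0:u0+w,::-1]; cv2.imwrite(f'pics/{f}.png',cv2.resize(im,None,fx=s,fy=s,interpolation=cv2.INTER_CUBIC))
E
python3 - <<'E'
from h import *
c=np.load('pics/top0.npz')
crop(c,180,130,170,150,4,'c1')
hsv=cv2.cvtColor(c['img'],cv2.COLOR_RGB2HSV)
def blobs(lo,hi,amin):
    m=cv2.inRange(hsv,lo,hi); n,l,s,ce=cv2.connectedComponentsWithStats(m)
    return [(s[i,:5].tolist(),ce[i].round(1).tolist()) for i in range(1,n) if s[i,4]>amin]
print('orange',blobs((3,150,100),(14,255,255),30))
print('yellow',blobs((16,120,90),(28,255,255),15))
print('red',blobs((0,180,100),(2,255,255),50))
print('green',blobs((45,100,40),(75,255,255),20))
v=[(395,213.5),(443,211.5),(402,250),(451,249.5)]
P=unproj(c,v,.02);print(P)
E
```

```text
orange [([424, 205, 16, 13, 150], [432.1, 210.8]), ([401, 208, 14, 12, 143], [407.8, 213.4]), ([409, 244, 13, 12, 144], [415.2, 249.4]), ([433, 244, 15, 12, 158], [439.8, 249.5])]
yellow [([293, 163, 6, 16, 69], [295.6, 170.3]), ([322, 164, 5, 17, 78], [324.1, 172.4]), ([292, 191, 5, 18, 80], [294.0, 199.6]), ([321, 193, 6, 18, 79], [323.2, 201.3]), ([290, 221, 6, 19, 86], [292.5, 229.7]), ([320, 223, 6, 18, 86], [322.3, 231.4])]
red [([285, 247, 43, 19, 668], [306.0, 255.8])]
green [([258, 216, 10, 11, 79], [262.0, 220.7]), ([224, 287, 40, 39, 1142], [243.7, 306.1])]
[[ 0.54097956 -0.22627124  0.02      ]
 [ 0.54372809 -0.35424174  0.02      ]
 [ 0.44378273 -0.24009576  0.02      ]
 [ 0.44260572 -0.36925882  0.02      ]]
```

View pics/c1.png

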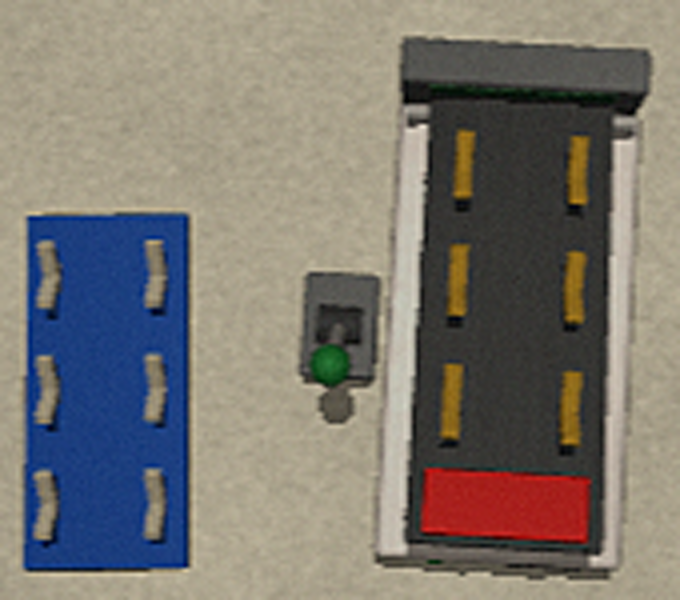

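```bash
cat > fit.py <<'E'
from h import *
from scipy.optimize import least_squares
c=np.load('pics/top0.npz')
def deckpt(p,s,y,h,th=.175):  # s from hinge toward front, h above deck surface
    x0,y0,a=p[:3]; h=h+.004
    X=.14-s*np.cos(th)+h*np.sin(th)*1; Z=.061+s*np.sin(th)+h*np.cos(th)
    return np.array([x0+X*np.cos(a)-y*np.sin(a), y0+X*np.sin(a)+y*np.cos(a), Z])
Y=np.array([(295.6,170.3),(324.1,172.4),(294,199.6),(323.2,201.3),(292.5,229.7),(322.3,231.4)])
def model(p):
    P=[deckpt(p,p[3]+.076*i,sg*.036,.016) for i in range(3) for sg in(1,-1)]+[deckpt(p,.255,0,.006)]
    a=p[2]
    tip=lambda q:[p[0]+q[0]*np.cos(a)-q[1]*np.sin(a),p[1]+q[0]*np.sin(a)+q[1]*np.cos(a),q[2]]
    return P
if __name__=='__main__':
    obs=np.vstack([Y,[306.0,255.8]])
    f=least_squares(lambda p:(proj(c,model(p))-obs).ravel(),[.5,0,0,.05])
    p=f.x; print('reader',p.round(4)); print(f.fun.reshape(-1,2).round(2))
    for i in range(3): print('g',i,deckpt(p,p[3]+.076*i,0,.032).round(4))
    print('pad',deckpt(p,.255,0,.006).round(4))
    print('ball',unproj(c,[(262,220.7)],.092))
    a=p[2]; 
    for x in(-.038,.038): print('tipmodel',[p[0]+x*np.cos(a)-.112*np.sin(a),p[1]+x*np.sin(a)+.112*np.cos(a)])
    U=(np.array([(26,214),(188,214),(188,568),(25,568)])+.5)/4-.5+[180,130]
    Q=unproj(c,U,.010); print('rack',Q.round(4),Q.mean(0)); d=(Q[0]+Q[1]-Q[2]-Q[3])/2; print(np.arctan2(d[1],d[0]),np.linalg.norm(d[:2]),np.linalg.norm(Q[0]-Q[1]))
    T=unproj(c,[(407.8,213.4),(432.1,210.8),(415.2,249.4),(439.8,249.5)],.02)
    for A,B in((T[0],T[1]),(T[2],T[3])): print('tube',(A+B)/2,np.arctan2((A-B)[1],(A-B)[0]))
    print('jar',unproj(c,[(134,220)],.085))
E
python3 fit.py
```

```text
reader [ 0.546   0.0107 -0.079   0.0429]
[[ 0.03  0.43]
 [ 0.02 -0.06]
 [ 0.09 -0.08]
 [-0.02 -0.09]
 [-0.02 -0.12]
 [-0.1  -0.06]
 [ 0.   -0.01]]
g 0 [0.6497 0.0025 0.1039]
g 1 [0.575  0.0084 0.1172]
g 2 [0.5004 0.0143 0.1304]
pad [0.437  0.0193 0.1152]
ball [[0.5248012  0.12527774 0.092     ]]
tipmodel [np.float64(0.516933063189096), np.float64(0.12532614204547812)]
tipmodel [np.float64(0.5926958795199515), np.float64(0.11932650358828162)]
rack [[0.6365 0.3364 0.01  ]
 [0.6342 0.2254 0.01  ]
 [0.3951 0.2269 0.01  ]
 [0.3972 0.3361 0.01  ]] [0.51575674 0.2812076  0.01      ]
-0.002181359501885669 0.23921066412189942 0.11102521268162377
tube [ 0.54337348 -0.29286999  0.02      ] 1.6573346280405932
tube [ 0.44393133 -0.30738638  0.02      ] 1.5474415621621436
jar [[0.53345886 0.44804887 0.085     ]]
```

```bash
cat >> h.py <<'E'
def to(*W):  # waypoints (x,y,z,yawdeg) -> delta rows in present tool axes
    s=readout.read_state(); C=R.from_quat(s['eef_rot']); p=s['ee_pos']
    print('t',round(s['time'],2),'p',p.round(4),'w',round(s['width'],4),'j',s['joint_positions'].round(2))
    for w in W:
        T=R.from_euler('z',w[3],degrees=True)*R.from_quat([1,0,0,0])
        rel=C.inv()*T; d=C.inv().apply(np.array(w[:3])-p)
        print(w,'->',rel.as_rotvec().round(3).tolist(),d.round(4).tolist(),'rows',int(np.ceil(max(np.linalg.norm(d)/.0625,rel.magnitude()/.1867))))
E
python3 -c "
from h import *
to((.42,-.3,.25,90),(.47,.125,.20,90),(.47,.125,.1,90))"
```

```text
t 0.1 p [ 0.2263 -0.5822  0.2438] w 0.0864 j [ 1.18  0.33 -0.06  1.46  0.02  1.35 -0.09]
(0.42, -0.3, 0.25, 90) -> [-0.001, -0.001, -1.2] [0.2828, -0.1929, -0.006] rows 7
(0.47, 0.125, 0.2, 90) -> [-0.001, -0.001, -1.2] [0.4833, -0.5709, 0.0445] rows 12
(0.47, 0.125, 0.1, 90) -> [-0.001, -0.001, -1.2] [0.4834, -0.5707, 0.1445] rows 13
```

step_arm([
  [[0,0,-0.17,0.04,-0.027,0,0],[0,0,-0.34,0.08,-0.055,0,0],[0,0,-0.51,0.12,-0.082,0,0],[0,0,-0.68,0.16,-0.11,0,0],[0,0,-0.85,0.2,-0.138,0,0],[0,0,-1.02,0.24,-0.165,0,0],[0,0,-1.2,0.283,-0.193,-0.006,0],[0,0,-1.2,0.31,-0.245,0.002,0],[0,0,-1.2,0.34,-0.3,0.01,0],[0,0,-1.2,0.37,-0.355,0.016,0],[0,0,-1.2,0.4,-0.41,0.022,0],[0,0,-1.2,0.43,-0.465,0.03,0],[0,0,-1.2,0.46,-0.52,0.036,0],[0,0,-1.2,0.483,-0.571,0.0445,0],[0,0,-1.2,0.483,-0.571,0.0445,0],[0,0,-1.2,0.4834,-0.5707,0.0945,0],[0,0,-1.2,0.4834,-0.5707,0.1445,0],[0,0,-1.2,0.4834,-0.5707,0.1445,0],[0,0,-1.2,0.4834,-0.5707,0.1445,0]],
])

```text
time: 2.48
ee_pos: [0.4711, 0.1245, 0.1017]
eef_rot: [0.707, 0.707, 0.001, 0.0]
ft_force: [0.9, -0.4, 0.9]
width: 0.0003
grip_force: 0.0
```

```bash
python3 -c "
from h import *
to((.50,.125,.1,90),(.588,.119,.1,90),(.60,.119,.1,90))"
```

```text
t 2.48 p [0.4711 0.1245 0.1017] w 0.0003 j [ 0.39  0.26 -0.81  1.95  0.22  1.02 -0.53]
(0.5, 0.125, 0.1, 90) -> [0.001, -0.0, -0.0] [0.0005, 0.0289, 0.0017] rows 1
(0.588, 0.119, 0.1, 90) -> [0.001, -0.0, -0.0] [-0.0055, 0.1169, 0.0018] rows 2
(0.6, 0.119, 0.1, 90) -> [0.001, -0.0, -0.0] [-0.0055, 0.1289, 0.0019] rows 3
```

step_arm([
  [[0,0,0,0,0.015,0.0017,0],[0,0,0,0,0.025,0.0017,0],[0,0,0,-0.001,0.035,0.0017,0],[0,0,0,-0.002,0.045,0.0017,0],[0,0,0,-0.002,0.055,0.0017,0],[0,0,0,-0.003,0.065,0.0017,0],[0,0,0,-0.004,0.075,0.0017,0],[0,0,0,-0.005,0.083,0.0017,0],[0,0,0,-0.005,0.091,0.0017,0],[0,0,0,-0.005,0.098,0.0017,0],[0,0,0,-0.005,0.098,0.0017,0],[0,0,0,-0.005,0.098,0.0017,0]],
])

```text
time: 3.98
ee_pos: [0.5682, 0.1196, 0.0984]
eef_rot: [0.707, 0.707, 0.0, 0.0]
ft_force: [0.3, 0.6, 0.1]
width: 0.0001
grip_force: 0.0
```

```bash
python3 -c "
from h import *
c=snap('scene','s1'); crop(c,180,130,220,160,3,'s1c')"
```

```text
(no output)
```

View pics/s1c.png

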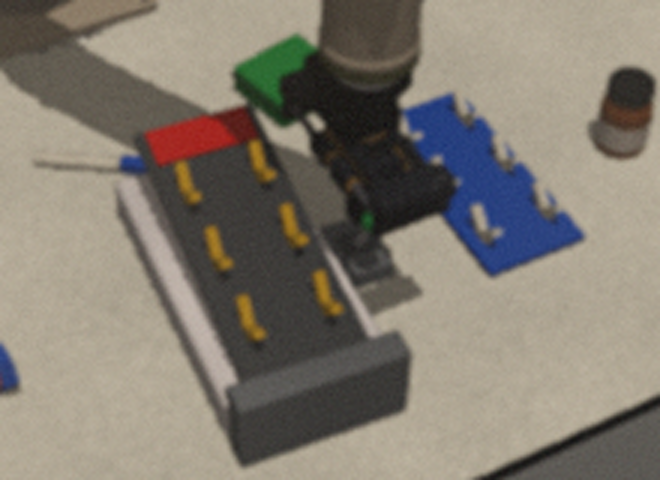

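The green ball shows at crop (367,218), which is scene pixel (302,202.7), partly hidden by the gripper.

```bash
python3 -c "
from h import *
c=np.load('pics/s1.npz')
for a in(0,.5,.7,.8,.9,1): 
  t=a-.5; print(a,proj(c,[.5628+.08*np.sin(t),.1222-.006*np.sin(t),.022+.08*np.cos(t)]))
to((.60,.119,.1,90))"
```

```text
0 [[293.03659494 187.72454567]]
0.5 [[298.95607146 194.19945461]]
0.7 [[301.41026448 198.41865964]]
0.8 [[302.60092692 200.80165409]]
0.9 [[303.74869677 203.3329261 ]]
1 [[304.84004884 205.98405761]]
t 4.03 p [0.5682 0.1196 0.0984] w 0.0005 j [ 0.31  0.47 -0.74  1.71  0.35  1.1  -0.54]
(0.6, 0.119, 0.1, 90) -> [0.0, 0.0, 0.0] [-0.0006, 0.0318, -0.0016] rows 1
```

step_arm([
  [[0,0,0,0,0.003,0,0],[0,0,0,0,0.005,0,0],[0,0,0,0,0.007,0,0],[0,0,0,0,0.007,0,0],[0,0,0,0,0.007,0,0]],
])

```text
time: 4.65
ee_pos: [0.5723, 0.1197, 0.0979]
eef_rot: [0.707, 0.707, -0.003, -0.002]
ft_force: [-15.8, -2.9, 10.3]
width: 0.0005
grip_force: 8.3
```

step_arm([
  [[0,0,0,0,-0.02,0,0],[0,0,0,0,-0.05,0,0],[0,0,0,0,-0.05,-0.06,0],[0,0,0,0,-0.05,-0.12,0],[0,0,0,0,-0.05,-0.16,50],[0,0,0,-0.06,-0.04,-0.16,75],[0,0,0,-0.12,-0.04,-0.16,75],[0,0,0,-0.18,-0.035,-0.16,75],[0,0,0,-0.22,-0.03,-0.16,75],[0,0,0,-0.22,-0.03,-0.16,75]],
])

```text
time: 5.9
ee_pos: [0.5452, -0.1046, 0.258]
eef_rot: [0.709, 0.705, -0.0, 0.0]
ft_force: [-0.8, 1.2, -0.6]
width: 0.0529
grip_force: 0.0
```

```bash
cat >> h.py <<'E'
def tubes(c,z=.02):
    hsv=cv2.cvtColor(c['img'],cv2.COLOR_RGB2HSV); m=cv2.inRange(hsv,(3,150,90),(14,255,255))
    n,l,s,ce=cv2.connectedComponentsWithStats(m)
    k=[i for i in range(1,n) if s[i,4]>40]
    for i in k: print('blob',ce[i].round(1),s[i,4],unproj(c,[ce[i]],z)[0].round(4))
E
python3 - <<'E'
from h import *
c=snap('top','t2'); tubes(c)
hsv=cv2.cvtColor(c['img'],cv2.COLOR_RGB2HSV)[150:300,180:350]
m=cv2.inRange(hsv,(45,100,40),(75,255,255)); n,l,s,ce=cv2.connectedComponentsWithStats(m); ce+=[180,150]
for i in range(1,n):
  if s[i,4]>20: print('green',ce[i],unproj(c,[ce[i]],.092))
to((.543,-.293,.12,95),(.543,-.293,.026,95))
E
```

```text
green [263.95890411 193.38356164] [[0.59320197 0.11935637 0.092     ]]
green [243.51319648 294.40175953] [[0.34538177 0.17316012 0.092     ]]
t 5.95 p [ 0.5453 -0.1018  0.2582] w 0.0566 j [ 0.69  0.24 -0.69  1.6   0.15  1.36 -0.01]
(0.543, -0.293, 0.12, 95) -> [0.0, -0.0, -0.09] [-0.1912, -0.0018, 0.1382] rows 4
(0.543, -0.293, 0.026, 95) -> [0.0, -0.0, -0.09] [-0.1912, -0.0018, 0.2322] rows 5
```

View pics/t2.png

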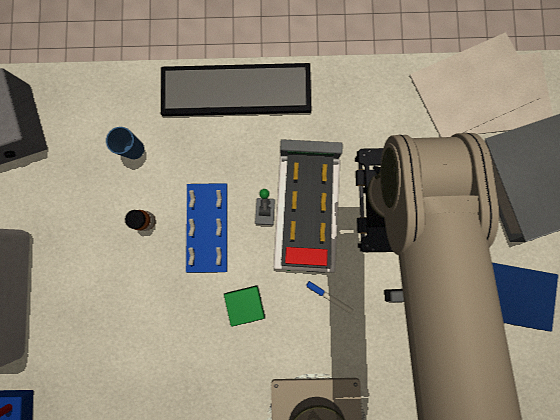

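The lever is on, with the ball at (264,193). The arm hides the tubes from the top camera, so I'll use the scene camera.

```bash
python3 - <<'E'
from h import *
c0=np.load('pics/scene0.npz'); tubes(c0); print(); c=snap('scene','s2'); tubes(c)
E
```

```text
blob [56.1 10.3] 1436 [-1.0302 -0.2336  0.02  ]
blob [154.7 233.7] 124 [ 0.4429 -0.2633  0.02  ]
blob [131.3 242. ] 132 [ 0.4419 -0.3288  0.02  ]
blob [171.8 255.6] 135 [ 0.5371 -0.2475  0.02  ]
blob [148.7 266.4] 143 [ 0.5429 -0.3131  0.02  ]

blob [58.4 10.4] 1506 [-1.0252 -0.2247  0.02  ]
blob [154.9 233.8] 128 [ 0.4433 -0.263   0.02  ]
blob [131.3 241.9] 128 [ 0.4415 -0.3287  0.02  ]
blob [171.9 255.6] 136 [ 0.5372 -0.2475  0.02  ]
blob [148.7 266.4] 141 [ 0.5429 -0.313   0.02  ]
```

```bash
python3 - <<'E'
from h import *
from fit import deckpt
p=[.546,.0107,-.079,.0429]
c=np.load('pics/scene0.npz'); t=np.load('pics/top0.npz')
hsv=cv2.cvtColor(c['img'],cv2.COLOR_RGB2HSV)[120:330,180:400]
for nm,lo,hi in(('red',(0,180,60),(3,255,255)),('red2',(176,150,60),(180,255,255)),('yel',(16,120,90),(28,255,255)),('blue',(105,150,60),(120,255,255))):
    n,l,s,ce=cv2.connectedComponentsWithStats(cv2.inRange(hsv,lo,hi)); ce+=[180,120]
    print(nm,[(ce[i].round(1).tolist(),int(s[i,4])) for i in range(1,n) if s[i,4]>15])
print('pred pad',proj(c,deckpt(p,.255,0,.006)))
print('pred yel',proj(c,[deckpt(p,.0429+.076*i,g*.036,.016) for i in range(3) for g in(1,-1)]).round(1))
print('rack c',proj(c,[.5158,.2812,.01]), 'rack corners',proj(c,[[.6365,.3364,.01],[.6342,.2254,.01],[.3951,.2269,.01],[.3972,.3361,.01]]).round(1))
print('orig rot euler',R.from_quat(c['rotation']).as_matrix().round(3),R.from_quat(t['rotation']).as_matrix().round(3))
E
```

```text
red [([246.8, 174.9], 350)]
red2 []
yel [([266.4, 183.3], 64), ([241.8, 190.5], 67), ([276.9, 204.6], 71), ([251.9, 212.1], 73), ([288.1, 227.1], 75), ([262.6, 235.4], 75)]
blue [([339.2, 192.0], 1320), ([223.5, 183.9], 17), ([181.3, 252.0], 20)]
pred pad [[245.25175925 174.70565376]]
pred yel [[287.2 229.4]
 [261.6 237.7]
 [276.  206.8]
 [250.9 214.5]
 [265.3 185.3]
 [240.8 192.5]]
rack c [[335.99338105 188.62659503]] rack corners [[373.9 208.2]
 [341.6 220.7]
 [300.9 170.3]
 [330.8 160.1]]
orig rot euler [[ 0.472 -0.646  0.6  ]
 [ 0.882  0.337 -0.33 ]
 [ 0.011  0.685  0.729]] [[-0.02   0.995 -0.095]
 [-1.    -0.021 -0.009]
 [-0.011  0.095  0.995]]
```

```bash
python3 - <<'E'
from h import *
c=np.load('pics/s2.npz'); crop(c,100,200,120,90,6,'s2c')
E
```

```text
(no output)
```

View pics/s2c.png

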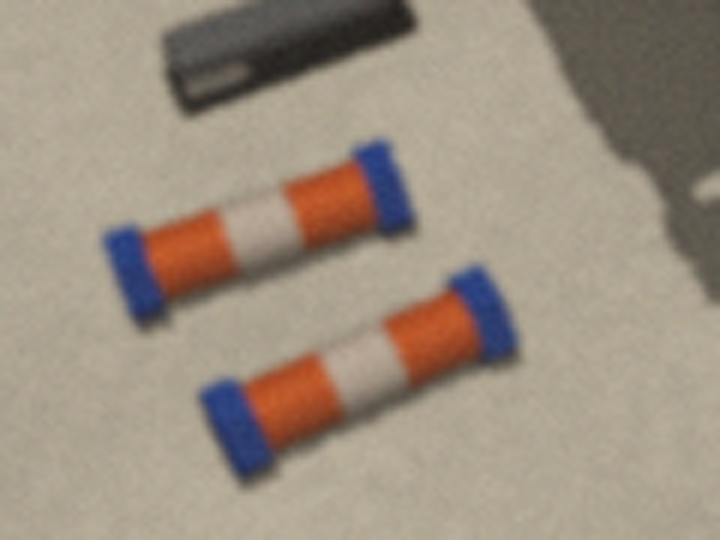

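Both tubes lie undisturbed, with white bands at about (143,239) and (161,262). The two cameras disagree by roughly 1 cm, so I'll check both against the robot base and test a distortion hypothesis.

```bash
python3 - <<'E'
from h import *
c=np.load('pics/scene0.npz'); t=np.load('pics/top0.npz')
for z in(0,.02): print(z,'top',proj(t,[0.,0,z]),'scene',proj(c,[0.,0,z]))
print('top base front edge mid', unproj(t,[(272,379),(360,379)],.02))
print('scene base corners',unproj(c,[(148,112),(231,133),(165,147),(213,95)],.02))
def tri(a,b):
    A=[];B=[]
    for cc,uv in((t,a),(c,b)):
        d=unproj(cc,[uv],0)[0]-cc['origin']; d/=np.linalg.norm(d); M=np.eye(3)-np.outer(d,d); A.append(M);B.append(M@cc['origin'])
    x=np.linalg.lstsq(np.vstack(A),np.hstack(B),rcond=None)[0]; return x.round(4),(proj(t,x)-a).round(1),(proj(c,x)-b).round(1)
print('A',tri((419.95,212.1),(160.25,261)));print('B',tri((427.5,249.45),(143,237.85)))
print('pad',tri((306,255.8),(246.8,174.9)));print('rack',tri((207.2,228.4),(339.2,192)))
E
```

```text
0 top [[315.39414928 423.7543486 ]] scene [[187.9120261  124.47589715]]
0.02 top [[316.01131772 427.49446104]] scene [[187.18615787 119.80795814]]
top base front edge mid [[ 0.12041201  0.10987583  0.02      ]
 [ 0.11688309 -0.1162405   0.02      ]]
scene base corners [[-0.10491859 -0.10545571  0.02      ]
 [ 0.13546197  0.10418836  0.02      ]
 [ 0.10322604 -0.11569421  0.02      ]
 [-0.09638122  0.13644706  0.02      ]]
A (array([ 0.5446, -0.2853,  0.0293]), array([[-1.7, -0.7]]), array([[-1.7, -0.3]]))
B (array([ 0.446 , -0.3005,  0.0275]), array([[-1.6, -0.7]]), array([[-1.6, -0.3]]))
pad (array([0.4379, 0.0212, 0.1145]), array([[-0.8, -0.4]]), array([[-0.8, -0. ]]))
rack (array([ 0.515 ,  0.2883, -0.0098]), array([[-2. , -0.9]]), array([[-1.9,  0.3]]))
```

step_arm([
  [[0,0,-0.05,-0.05,0,0.03,75],[0,0,-0.09,-0.1,0,0.07,75],[0,0,-0.09,-0.15,-0.001,0.11,75],[0,0,-0.09,-0.187,-0.0018,0.138,75],[0,0,-0.09,-0.187,-0.0018,0.168,75],[0,0,-0.09,-0.187,-0.0018,0.19,75],[0,0,-0.09,-0.187,-0.0018,0.19,75],[0,0,-0.09,-0.187,-0.0018,0.19,75]],
])

```text
time: 7.0
ee_pos: [0.5445, -0.2867, 0.0696]
eef_rot: [0.674, 0.739, 0.0, 0.001]
ft_force: [-0.3, 1.1, 0.2]
width: 0.0656
grip_force: 0.0
```

```bash
python3 - <<'E'
from h import *
c=snap('scene','s3'); crop(c,80,180,160,120,5,'s3c')
s=readout.read_state(); C=R.from_quat(s['eef_rot'])
tip=s['ee_pos']+C.apply([[0,y,.022] for y in(-.033,0,.033)]); uv=proj(c,tip); print(tip,uv,(uv-[80,180])*5)
to((.543,-.290,.026,95))
E
```

```text
[[ 0.51167296 -0.29007124  0.04778274]
 [ 0.54453642 -0.2870731   0.04784239]
 [ 0.57739989 -0.28407496  0.04790205]] [[151.48273616 248.17989139]
 [156.63896023 256.56269788]
 [161.94397783 265.1874076 ]] [[357.41368082 340.89945697]
 [383.19480116 382.81348938]
 [409.71988914 425.93703802]]
t 7.05 p [ 0.5445 -0.2871  0.0698] w 0.0654 j [ 0.84  0.52 -0.55  1.65  0.3   1.05  0.29]
(0.543, -0.29, 0.026, 95) -> [0.002, 0.001, 0.004] [-0.0028, -0.0018, 0.0438] rows 1
```

View pics/s3c.png

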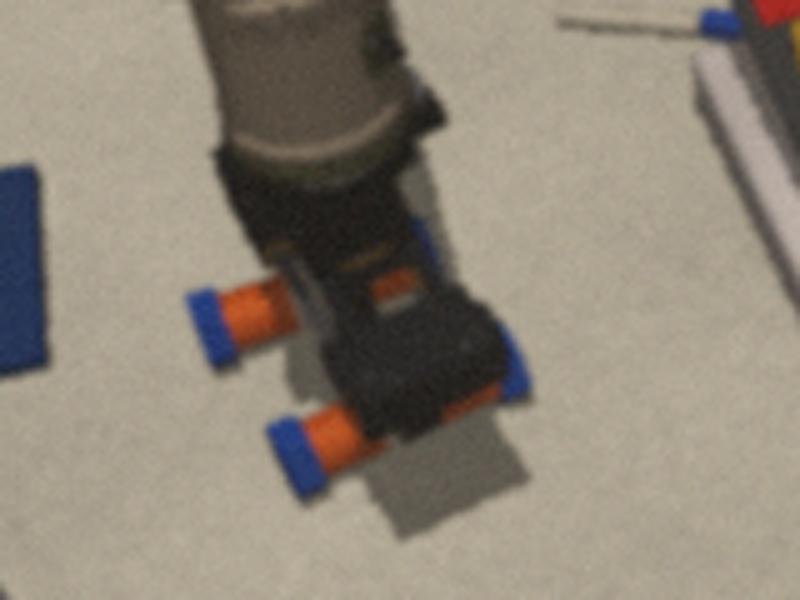

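The scene view suggests the gripper is about 6–8 mm short of the tube's middle, towards −y. I'll correct for that, descend and grip.

step_arm([
  [[0,0,0,0.006,-0.002,0.01,75],[0,0,0,0.006,-0.002,0.025,75],[0,0,0,0.006,-0.002,0.0438,75],[0,0,0,0.006,-0.002,0.0438,75],[0,0,0,0.006,-0.002,0.0438,0],[0,0,0,0.006,-0.002,0.0438,0],[0,0,0,0.006,-0.002,0.0438,0],[0,0,0,0.006,-0.002,0.0438,0],[0,0,0,0.006,-0.002,0.0438,0]],
], squeeze=25)

```text
time: 8.18
ee_pos: [0.5409, -0.2817, 0.0246]
eef_rot: [0.675, 0.738, -0.0, 0.0]
ft_force: [-0.1, 0.2, 0.1]
width: 0.0336
grip_force: 25.0
```

```bash
python3 - <<'E'
from h import *
to((.543,-.28,.23,90),(.6497,.0025,.2,85.5),(.6497,.0025,.1115,85.5),(.5,.0143,.2,85.5))
E
```

```text
t 8.18 p [ 0.5409 -0.2817  0.0246] w 0.0336 j [ 0.82  0.57 -0.53  1.69  0.34  0.97  0.26]
(0.543, -0.28, 0.23, 90) -> [0.0, 0.0, 0.09] [0.0015, 0.0022, -0.2054] rows 4
(0.6497, 0.0025, 0.2, 85.5) -> [0.0, 0.0, 0.169] [0.2733, 0.1339, -0.1755] rows 6
(0.6497, 0.0025, 0.1115, 85.5) -> [0.0, 0.0, 0.169] [0.2733, 0.1339, -0.087] rows 6
(0.5, 0.0143, 0.2, 85.5) -> [0.0, 0.0, 0.169] [0.2985, -0.0142, -0.1755] rows 6
```

step_arm([
  [[0,0,0,0,0,-0.05,0],[0,0,0,0,0,-0.1,0],[0,0,0.04,0.03,0.012,-0.14,0],[0,0,0.08,0.08,0.035,-0.175,0],[0,0,0.12,0.13,0.06,-0.175,0],[0,0,0.169,0.18,0.085,-0.175,0],[0,0,0.169,0.23,0.11,-0.175,0],[0,0,0.169,0.2733,0.1339,-0.175,0],[0,0,0.169,0.2733,0.1339,-0.16,0],[0,0,0.169,0.2733,0.1339,-0.145,0],[0,0,0.169,0.2733,0.1339,-0.13,0],[0,0,0.169,0.2733,0.1339,-0.13,0],[0,0,0.169,0.2733,0.1339,-0.13,0]],
])

```text
time: 9.8
ee_pos: [0.6498, 0.0019, 0.155]
eef_rot: [0.735, 0.678, 0.0, 0.0]
ft_force: [-0.4, -0.2, -0.6]
width: 0.0337
grip_force: 25.0
```

```bash
python3 - <<'E'
from h import *
c=snap('scene','s4'); crop(c,205,140,150,112,5,'s4c'); tubes(c,.13)
s=readout.read_state(); C=R.from_quat(s['eef_rot']); o=s['ee_pos']+C.apply([0,0,.0046])
P=[o+C.apply([x,0,0]) for x in(-.066,0,.066)]+[[.6497,.0025,.1039]]
uv=proj(c,P); print(o,uv.round(1),((uv-[205,140])*5).round())
to((.6497,.0025,.1085,85.5))
E
```

```text
blob [58.  10.5] 1497 [-0.7769 -0.2435  0.13  ]
blob [262.8 221.4] 140 [ 0.6288 -0.0214  0.13  ]
blob [154.8 233.7] 125 [ 0.5418 -0.2764  0.13  ]
blob [131.3 242. ] 129 [ 0.5406 -0.3354  0.13  ]
[0.650001   0.00214982 0.15062545] [[250.1 226. ]
 [274.8 218.2]
 [298.8 210.7]
 [274.9 230.3]] [[226. 430.]
 [349. 391.]
 [469. 353.]
 [350. 452.]]
t 9.85 p [0.65   0.0022 0.1552] w 0.0334 j [ 0.39  0.52 -0.64  1.47  0.32  1.25 -0.36]
(0.6497, 0.0025, 0.1085, 85.5) -> [0.001, 0.0, -0.001] [0.0003, -0.0004, 0.0467] rows 1
```

View pics/s4c.png

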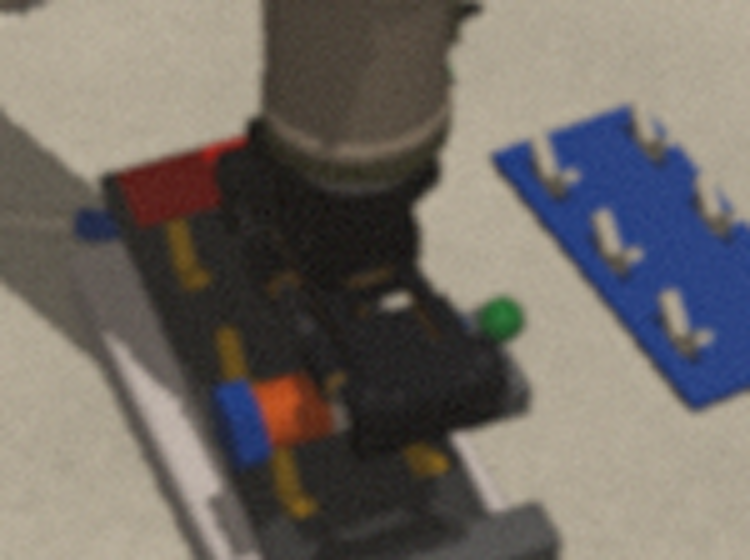

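step_arm([
  [[0,0,0,0.0025,0,0.01,0],[0,0,0,0.0025,0,0.02,0],[0,0,0,0.0025,0,0.03,0],[0,0,0,0.0025,0,0.038,0],[0,0,0,0.0025,0,0.044,0],[0,0,0,0.0025,0,0.044,0]],
])

```text
time: 10.6
ee_pos: [0.6499, 0.0051, 0.1104]
eef_rot: [0.734, 0.679, -0.0, -0.0]
ft_force: [-0.4, -0.7, -1.2]
width: 0.0333
grip_force: 25.0
```

step_arm([
  [[0,0,0,0,0,0.0015,0],[0,0,0,0,0,0.003,0],[0,0,0,0,0,0.003,0]],
])

```text
time: 10.98
ee_pos: [0.6502, 0.0051, 0.1097]
eef_rot: [0.735, 0.679, 0.0, 0.001]
ft_force: [-9.0, -0.4, 16.3]
width: 0.0335
grip_force: 25.0
```

step_arm([
  [[0,0,0,0,-0.002,-0.002,0],[0,0,0,0,-0.003,-0.002,0],[0,0,0,0,-0.003,-0.002,50],[0,0,0,0,-0.003,-0.002,62],[0,0,0,0,-0.003,-0.002,62],[0,0,0,0,-0.003,-0.002,62],[0,0,0,0,-0.003,-0.03,62],[0,0,0,0,-0.003,-0.08,62],[0,0,0,0,-0.003,-0.12,70],[0,0,0,-0.06,-0.03,-0.12,75],[0,0,0,-0.12,-0.06,-0.12,75],[0,0,0,-0.18,-0.1,-0.12,75],[0,0,0,-0.23,-0.15,-0.1,75],[0,0,0,-0.23,-0.15,-0.1,75]],
])

```text
time: 12.72
ee_pos: [0.4793, -0.2154, 0.2069]
eef_rot: [0.736, 0.677, -0.001, -0.0]
ft_force: [0.4, -0.4, 0.5]
width: 0.0655
grip_force: 0.0
```

```bash
python3 - <<'E'
from h import *
c=snap('scene','s5'); crop(c,110,150,200,130,4,'s5c'); tubes(c,.02)
t=snap('top','t5');tubes(t,.1039)
print(proj(t,[.6497,.0025,.1039]),proj(c,[.6497,.0025,.1039]))
to((.443,-.298,.1,89),(.443,-.298,.0246,89))
E
```

```text
blob [52.5 10.9] 1376 [-1.0316 -0.2493  0.02  ]
blob [288.  224.8] 151 [0.5846 0.0778 0.02  ]
blob [154.9 233.6] 131 [ 0.4429 -0.2629  0.02  ]
blob [264.7 232.5] 152 [0.5795 0.007  0.02  ]
blob [131.4 242. ] 132 [ 0.4419 -0.3288  0.02  ]
blob [298.6 168.8] 175 [0.6515 0.0317 0.1039]
blob [325.  170.3] 174 [ 0.6463 -0.034   0.1039]
[[310.31533589 169.25000402]] [[274.92632588 230.31351643]]
t 12.82 p [ 0.4796 -0.2154  0.2069] w 0.0653 j [ 0.87  0.19 -0.6   1.75  0.11  1.24  0.16]
(0.443, -0.298, 0.1, 89) -> [-0.002, 0.001, -0.067] [-0.0852, -0.0293, 0.1071] rows 3
(0.443, -0.298, 0.0246, 89) -> [-0.002, 0.001, -0.067] [-0.0852, -0.0292, 0.1825] rows 4
```

View pics/s5c.png

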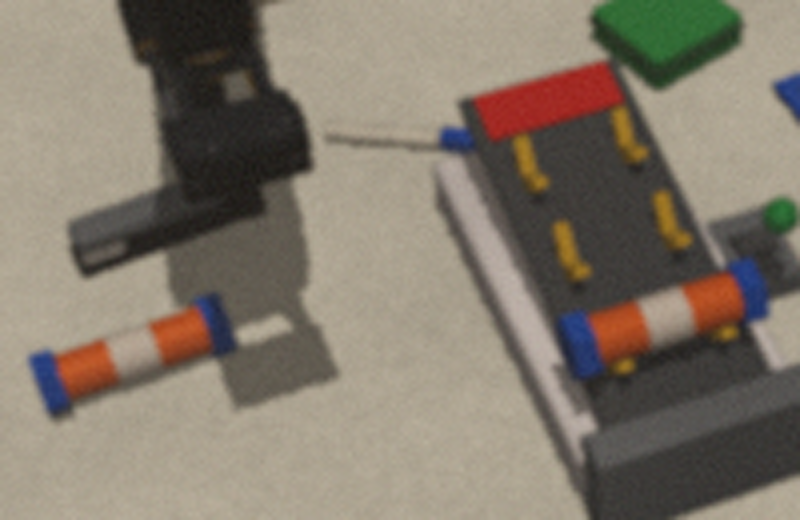

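step_arm([
  [[0,0,-0.067,-0.04,-0.015,0.05,75],[0,0,-0.067,-0.088,-0.0295,0.1,75],[0,0,-0.067,-0.088,-0.0295,0.13,75],[0,0,-0.067,-0.088,-0.0295,0.16,75],[0,0,-0.067,-0.088,-0.0295,0.182,75],[0,0,-0.067,-0.088,-0.0295,0.182,75],[0,0,-0.067,-0.088,-0.0295,0.182,0],[0,0,-0.067,-0.088,-0.0295,0.182,0],[0,0,-0.067,-0.088,-0.0295,0.182,0],[0,0,-0.067,-0.088,-0.0295,0.182,0],[0,0,-0.067,-0.088,-0.0295,0.182,0]],
], squeeze=25)

```text
time: 14.2
ee_pos: [0.4458, -0.2979, 0.0258]
eef_rot: [0.711, 0.703, -0.0, 0.0]
ft_force: [-1.8, 0.3, 3.5]
width: 0.0333
grip_force: 25.0
```

```bash
python3 - <<'E'
from h import *
to((.443,-.30,.22,89),(.499,.018,.21,85.5),(.499,.018,.165,85.5),(.499,.018,.136,85.5))
E
```

```text
t 14.2 p [ 0.4458 -0.2979  0.0258] w 0.0333 j [ 0.93  0.42 -0.5   1.89  0.26  0.89  0.3 ]
(0.443, -0.3, 0.22, 89) -> [0.0, 0.0, 0.005] [-0.0022, -0.0028, -0.1942] rows 4
(0.499, 0.018, 0.21, 85.5) -> [0.0, 0.0, 0.066] [0.3165, 0.0493, -0.1843] rows 6
(0.499, 0.018, 0.165, 85.5) -> [0.0, 0.0, 0.066] [0.3165, 0.0493, -0.1393] rows 6
(0.499, 0.018, 0.136, 85.5) -> [0.0, 0.0, 0.066] [0.3165, 0.0493, -0.1103] rows 6
```

step_arm([
  [[0,0,0,0,0,-0.05,0],[0,0,0,0,0,-0.1,0],[0,0,0,0,0,-0.15,0],[0,0,0.03,0.05,0.008,-0.184,0],[0,0,0.066,0.11,0.017,-0.184,0],[0,0,0.066,0.17,0.027,-0.184,0],[0,0,0.066,0.225,0.035,-0.184,0],[0,0,0.066,0.28,0.044,-0.184,0],[0,0,0.066,0.3165,0.0493,-0.184,0],[0,0,0.066,0.3165,0.0493,-0.16,0],[0,0,0.066,0.3165,0.0493,-0.14,0],[0,0,0.066,0.3165,0.0493,-0.13,0],[0,0,0.066,0.3165,0.0493,-0.12,0],[0,0,0.066,0.3165,0.0493,-0.112,0],[0,0,0.066,0.3165,0.0493,-0.109,0],[0,0,0.066,0.3165,0.0493,-0.109,0]],
])

```text
time: 16.2
ee_pos: [0.4988, 0.018, 0.1349]
eef_rot: [0.734, 0.679, -0.0, 0.0]
ft_force: [-4.6, -0.9, 7.3]
width: 0.0329
grip_force: 25.0
```

Contact is felt, so I'll release, retreat upward and look.

step_arm([
  [[0,0,0,0,-0.001,-0.001,50],[0,0,0,0,-0.001,-0.001,62],[0,0,0,0,-0.001,-0.001,62],[0,0,0,0,-0.001,-0.001,62],[0,0,0,0,-0.001,-0.03,62],[0,0,0,0,-0.001,-0.08,62],[0,0,0,0,-0.04,-0.1,0],[0,0,0,0,-0.09,-0.12,0],[0,0,0,0,-0.09,-0.12,0],[0,0,0,0,-0.09,-0.12,0]],
])

```text
time: 17.45
ee_pos: [0.4095, 0.0248, 0.2545]
eef_rot: [0.734, 0.679, -0.0, 0.001]
ft_force: [-0.1, -0.3, -0.5]
width: 0.0216
grip_force: 0.0
```

```bash
python3 - <<'E'
from h import *
c=snap('scene','s6'); crop(c,180,130,160,120,5,'s6c'); tubes(c,.12)
to((.437,.019,.16,85.5),(.437,.019,.137,85.5),(.437,.022,.093,85.5))
E
```

```text
blob [58.4 10.1] 1465 [-0.8021 -0.2395  0.12  ]
blob [266.6 179.8] 141 [0.4876 0.0609 0.12  ]
blob [244.3 186. ] 150 [ 0.4814 -0.0044  0.12  ]
blob [288.1 224.9] 148 [0.6614 0.0344 0.12  ]
blob [264.7 232.4] 150 [ 0.6561 -0.0298  0.12  ]
t 17.5 p [0.4096 0.0249 0.2541] w 0.0181 j [ 0.72 -0.15 -0.79  1.93 -0.11  1.32 -0.12]
(0.437, 0.019, 0.16, 85.5) -> [-0.001, -0.0, 0.0] [-0.0038, 0.0278, 0.0941] rows 2
(0.437, 0.019, 0.137, 85.5) -> [-0.001, -0.0, 0.0] [-0.0038, 0.0278, 0.1171] rows 2
(0.437, 0.022, 0.093, 85.5) -> [-0.001, -0.0, 0.0] [-0.0008, 0.0276, 0.1611] rows 3
```

View pics/s6c.png

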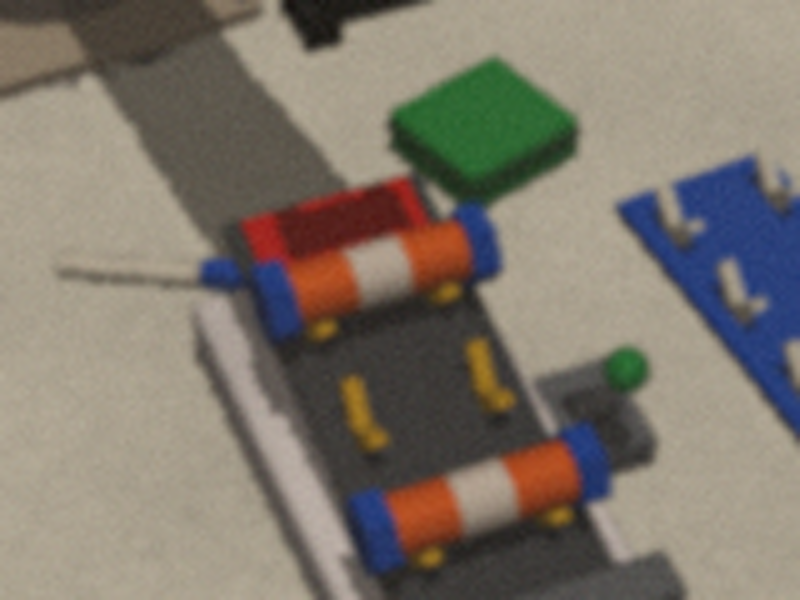

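step_arm([
  [[0,0,0,-0.001,0.023,0.05,0],[0,0,0,-0.001,0.023,0.1,0],[0,0,0,-0.001,0.023,0.112,0],[0,0,0,-0.001,0.023,0.118,0],[0,0,0,-0.001,0.023,0.124,0],[0,0,0,-0.001,0.023,0.13,0],[0,0,0,-0.001,0.023,0.136,0],[0,0,0,-0.001,0.023,0.142,0],[0,0,0,-0.001,0.023,0.148,0],[0,0,0,-0.001,0.023,0.153,0],[0,0,0,-0.001,0.023,0.157,0],[0,0,0,-0.001,0.023,0.16,0],[0,0,0,-0.001,0.023,0.162,0],[0,0,0,-0.001,0.023,0.162,0]],
])

```text
time: 19.25
ee_pos: [0.4326, 0.0225, 0.0939]
eef_rot: [0.734, 0.679, -0.0, 0.0]
ft_force: [-4.7, 0.8, 7.2]
width: 0.0004
grip_force: 3.4
```

step_arm([
  [[0,0,0,0,0,0.001,0],[0,0,0,0,0,0.002,0],[0,0,0,0,0,0.002,0],[0,0,0,0,0,0.002,0],[0,0,0,0,0,0.002,0],[0,0,0,0,0,0.002,0],[0,0,0,0,0,0.002,0],[0,0,0,0,0,0.002,0],[0,0,0,0,0,0.002,0],[0,0,0,0,0,0.002,0],[0,0,0,0,0,0.002,0],[0,0,0,0,0,0.002,0],[0,0,0,0,0,0.002,0],[0,0,0,0,0,0.002,0]],
])

```text
time: 21.0
ee_pos: [0.4328, 0.0225, 0.0928]
eef_rot: [0.734, 0.679, -0.0, 0.0]
ft_force: [-12.2, 0.6, 21.3]
width: 0.0007
grip_force: 10.6
```

```bash
python3 - <<'E'
from h import *
c=snap('scene','s7'); crop(c,180,130,160,120,5,'s7c'); tubes(c,.1)
from fit import deckpt
p=[.546,.0107,-.079]
for th in(0,.175): print(th,proj(c,[deckpt(p,.0429+.152,0,.032,th),deckpt(p,.0429,0,.032,th)]).round(1))
E
```

```text
blob [58.2 10.2] 1506 [-0.8463 -0.2376  0.1   ]
blob [266.6 187.9] 85 [0.498  0.0555 0.1   ]
blob [243.2 193.7] 110 [ 0.4885 -0.012   0.1   ]
blob [287. 225.] 146 [0.6451 0.0403 0.1   ]
blob [263.7 232.2] 149 [ 0.6391 -0.0244  0.1   ]
0 [[252.5 191.9]
 [273.9 230.2]]
0.175 [[253.3 185.4]
 [274.9 230.3]]
```

View pics/s7c.png

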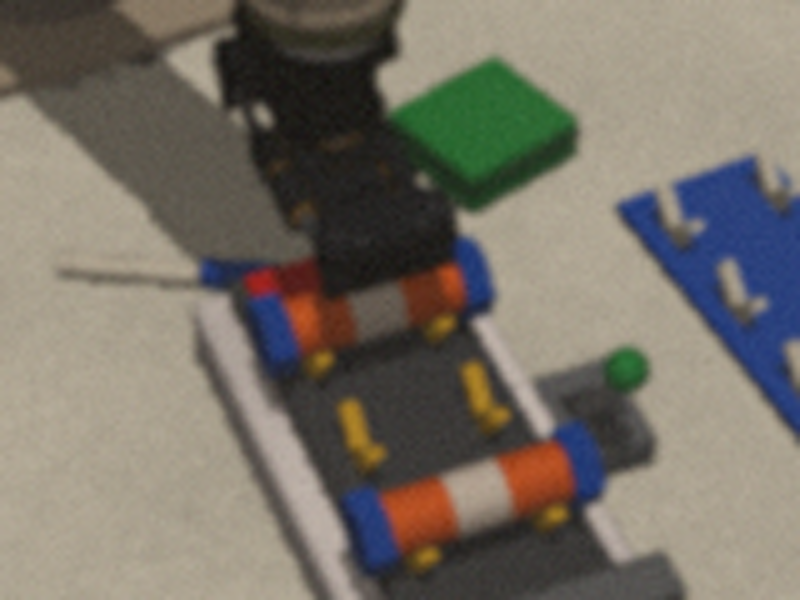

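The deck is level on its stop at about 21 N, with both tubes cradled, and it held for 1.7 s. I'll let it rise slowly, then go above the near tube.

step_arm([
  [[0,0,0,0,0,-0.006,0],[0,0,0,0,0,-0.012,0],[0,0,0,0,0,-0.018,0],[0,0,0,0,0,-0.024,0],[0,0,0,0,0,-0.03,0],[0,0,0,0,0,-0.036,0],[0,0,0,0,0,-0.042,0],[0,0,0,0,0,-0.05,0],[0,0,0,0,0,-0.08,0],[0,0,0,0,0,-0.13,62],[0,0,0,0,0.03,-0.13,62],[0,0,0,0,0.064,-0.13,62],[0,0,0,0,0.064,-0.13,62],[0,0,0,0,0.064,-0.13,62]],
])

```text
time: 22.8
ee_pos: [0.4948, 0.0177, 0.22]
eef_rot: [0.734, 0.679, -0.001, -0.001]
ft_force: [0.1, -0.0, -0.6]
width: 0.0425
grip_force: 0.0
```

```bash
python3 - <<'E'
from h import *
c=snap('scene','s8'); tubes(c,.12)
to((.498,.0173,.20,85.5),(.498,.0173,.136,85.5))
E
```

```text
blob [57.7 10.3] 1477 [-0.8017 -0.2425  0.12  ]
blob [267.2 179.8] 115 [0.4883 0.0623 0.12  ]
blob [243.8 186.6] 121 [ 0.4831 -0.0064  0.12  ]
blob [288.  224.9] 148 [0.6612 0.0341 0.12  ]
blob [264.7 232.4] 150 [ 0.6562 -0.0299  0.12  ]
t 22.85 p [0.4948 0.0176 0.2203] w 0.0463 j [ 0.69  0.14 -0.87  1.79  0.11  1.26 -0.29]
(0.498, 0.0173, 0.2, 85.5) -> [-0.001, 0.0, 0.001] [-0.0001, 0.0033, 0.0202] rows 1
(0.498, 0.0173, 0.136, 85.5) -> [-0.001, 0.0, 0.001] [-0.0001, 0.0034, 0.0842] rows 2
```

Deck up and tubes unmoved. Grasp the near tube.

step_arm([
  [[0,0,0,0,0.0034,0.02,62],[0,0,0,0,0.0034,0.04,62],[0,0,0,0,0.0034,0.06,62],[0,0,0,0,0.0034,0.075,62],[0,0,0,0,0.0034,0.084,62],[0,0,0,0,0.0034,0.084,62],[0,0,0,0,0.0034,0.084,0],[0,0,0,0,0.0034,0.084,0],[0,0,0,0,0.0034,0.084,0],[0,0,0,0,0.0034,0.084,0],[0,0,0,0,0.0034,0.074,0],[0,0,0,0,0.0034,0.044,0],[0,0,0,0,0.0034,-0.01,0],[0,0,0,0,0.0034,-0.03,0],[0,0,0,0,0.0034,-0.03,0]],
], squeeze=25)

```text
time: 24.72
ee_pos: [0.5001, 0.0172, 0.2522]
eef_rot: [0.734, 0.679, 0.001, 0.001]
ft_force: [0.1, -0.3, -1.0]
width: 0.0335
grip_force: 25.0
```

```bash
python3 - <<'E'
from h import *
for y in(.281,.286): to((.4398,y,.2,89.9),(.4398,y,.1,89.9),(.4398,y,.048,89.9))
c=np.load('pics/top0.npz'); hsv=cv2.cvtColor(c['img'],cv2.COLOR_RGB2HSV)
m=cv2.inRange(hsv,(100,150,40),(125,255,255)); m[:, :180]=0; m[:,235:]=0; m=cv2.morphologyEx(m,cv2.MORPH_CLOSE,np.ones((9,9)))
n,l,s,ce=cv2.connectedComponentsWithStats(m); i=1+s[1:,4].argmax(); print(s[i],unproj(c,[ce[i]],.01),cv2.minAreaRect(np.argwhere(l==i)[:,::-1].astype(np.float32)))
E
```

```text
t 24.73 p [0.5001 0.0172 0.2522] w 0.0335 j [ 0.7   0.12 -0.88  1.74  0.1   1.32 -0.28]
(0.4398, 0.281, 0.2, 89.9) -> [0.003, 0.001, -0.076] [0.2583, -0.0809, 0.0518] rows 5
(0.4398, 0.281, 0.1, 89.9) -> [0.003, 0.001, -0.076] [0.2584, -0.0812, 0.1518] rows 5
(0.4398, 0.281, 0.048, 89.9) -> [0.003, 0.001, -0.076] [0.2584, -0.0814, 0.2038] rows 6
t 24.73 p [0.5001 0.0172 0.2522] w 0.0335 j [ 0.7   0.12 -0.88  1.74  0.1   1.32 -0.28]
(0.4398, 0.286, 0.2, 89.9) -> [0.003, 0.001, -0.076] [0.2633, -0.0813, 0.0518] rows 5
(0.4398, 0.286, 0.1, 89.9) -> [0.003, 0.001, -0.076] [0.2633, -0.0816, 0.1518] rows 6
(0.4398, 0.286, 0.048, 89.9) -> [0.003, 0.001, -0.076] [0.2634, -0.0818, 0.2038] rows 6
[ 186  184   41   89 3527] [[0.51386136 0.28077888 0.01      ]] ((206.0, 228.0), (88.0, 40.0), 90.0)
```

step_arm([
  [[0,0,-0.02,0.05,-0.015,0.01,0],[0,0,-0.04,0.1,-0.03,0.02,0],[0,0,-0.06,0.15,-0.045,0.03,0],[0,0,-0.076,0.2,-0.06,0.04,0],[0,0,-0.076,0.25,-0.075,0.05,0],[0,0,-0.076,0.2633,-0.082,0.052,0],[0,0,-0.076,0.2633,-0.082,0.1,0],[0,0,-0.076,0.2633,-0.082,0.13,0],[0,0,-0.076,0.2633,-0.082,0.155,0],[0,0,-0.076,0.2633,-0.082,0.155,0],[0,0,-0.076,0.2633,-0.082,0.155,0]],
])

```text
time: 26.1
ee_pos: [0.4383, 0.2859, 0.0962]
eef_rot: [0.708, 0.706, 0.0, 0.0]
ft_force: [-0.1, 0.1, -1.3]
width: 0.0334
grip_force: 25.0
```

```bash
python3 - <<'E'
from h import *
c=snap('scene','s9'); crop(c,260,120,140,110,5,'s9c'); tubes(c,.09)
to((.4395,.286,.1,89.9),(.4395,.286,.048,89.9))
s=readout.read_state();C=R.from_quat(s['eef_rot'])
uv=proj(c,[s['ee_pos']+C.apply([x,0,.006]) for x in(-.058,0,.058)]);print((uv-[260,120])*5)
E
```

```text
blob [57.9 10.3] 1478 [-0.8689 -0.237   0.09  ]
blob [319.1 155.2] 80 [0.437 0.263 0.09 ]
blob [288. 225.] 149 [0.6385 0.0471 0.09  ]
blob [264.7 232.5] 151 [ 0.6333 -0.0189  0.09  ]
t 26.15 p [0.4386 0.2861 0.0965] w 0.0331 j [ 0.16  0.42 -0.97  1.86  0.39  1.07 -0.96]
(0.4395, 0.286, 0.1, 89.9) -> [0.001, -0.0, -0.001] [-0.0001, 0.0009, -0.0035] rows 1
(0.4395, 0.286, 0.048, 89.9) -> [0.001, -0.0, -0.001] [-0.0001, 0.0009, 0.0485] rows 1
[[246.71158933 194.90426871]
 [329.98833036 165.62339414]
 [411.23200992 137.05736284]]
```

View pics/s9c.png

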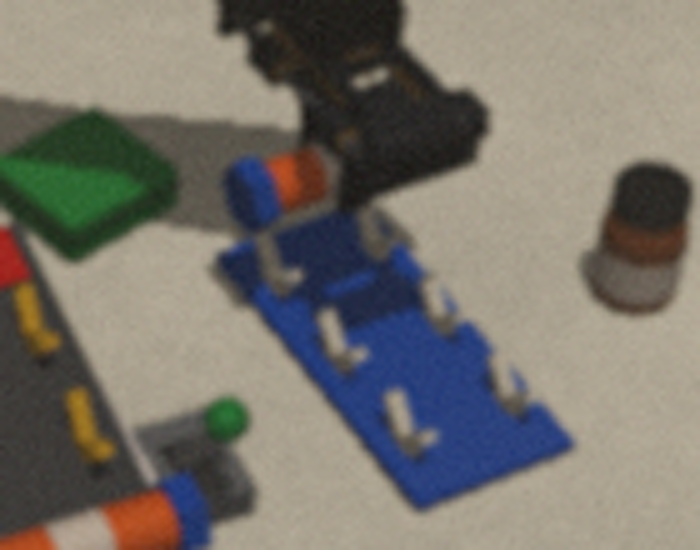

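```bash
python3 - <<'E'
from h import *
c=np.load('pics/scene0.npz')
for q in((.439,.286,.042),(.439,.281,.042),(.445,.281,.042)): print(q,((proj(c,[q])-[260,120])*5).round(1))
# support blobs (bright, low saturation, inside rack)
hsv=cv2.cvtColor(c['img'],cv2.COLOR_RGB2HSV); poly=np.array([[303,166],[331,160],[376,208],[343,220]],np.int32)
b=cv2.inRange(hsv,(0,0,90),(60,120,255)); mk=np.zeros_like(b); cv2.fillConvexPoly(mk,poly,255); mk=cv2.erode(mk,np.ones((3,3)))
n,l,s,ce=cv2.connectedComponentsWithStats(b&mk)
for i in range(1,n):
    if s[i,4]>10: print(ce[i].round(1),s[i,4],((ce[i]-[260,120])*5).round())
t=np.load('pics/top0.npz'); hsv=cv2.cvtColor(t['img'],cv2.COLOR_RGB2HSV); b=cv2.inRange(hsv,(0,0,90),(60,120,255)); mk=np.zeros_like(b); mk[187:269,187:226]=255
n,l,s,ce=cv2.connectedComponentsWithStats(b&mk)
for i in range(1,n):
    if s[i,4]>10: print('top',ce[i].round(1),s[i,4],unproj(t,[ce[i]],.026).round(4))
E
```

```text
(0.439, 0.286, 0.042) [[324.6 226.1]]
(0.439, 0.281, 0.042) [[317.6 228.6]]
(0.445, 0.281, 0.042) [[322.7 234.4]]
[333.7 166.2] 18 [369. 231.]
[312.7 169.3] 55 [264. 247.]
[347.  180.8] 26 [435. 304.]
[326.8 187.6] 33 [334. 338.]
[361.  196.5] 35 [505. 383.]
[340.1 203.8] 35 [401. 419.]
top [191.7 198.5] 56 [[0.5921 0.3171 0.026 ]]
top [218.5 198.3] 57 [[0.5911 0.2449 0.026 ]]
top [191.2 227. ] 62 [[0.5155 0.3181 0.026 ]]
top [218.4 226.9] 54 [[0.5145 0.2455 0.026 ]]
top [218.3 255.8] 60 [[0.4381 0.2462 0.026 ]]
top [191.  256.1] 62 [[0.4385 0.3184 0.026 ]]
```

step_arm([
  [[0,0,0,0,0.001,0.012,0],[0,0,0,0,0.001,0.024,0],[0,0,0,0,0.001,0.034,0],[0,0,0,0,0.001,0.041,0],[0,0,0,0,0.001,0.045,0],[0,0,0,0,0.001,0.045,0]],
])

```text
time: 26.9
ee_pos: [0.439, 0.286, 0.0504]
eef_rot: [0.708, 0.706, -0.0, -0.0]
ft_force: [-0.0, -0.7, -0.7]
width: 0.0337
grip_force: 25.0
```

step_arm([
  [[0,0,0,0,0,0.001,0],[0,0,0,0,0,0.0025,0],[0,0,0,0,0,0.004,0],[0,0,0,0,0,0.004,0]],
])

```text
time: 27.4
ee_pos: [0.4402, 0.2863, 0.0479]
eef_rot: [0.708, 0.706, 0.001, 0.001]
ft_force: [0.0, -3.3, 12.9]
width: 0.0332
grip_force: 25.0
```

step_arm([
  [[0,0,0,0,0,-0.003,0],[0,0,0,0,0,-0.003,50],[0,0,0,0,0,-0.003,62],[0,0,0,0,0,-0.003,62],[0,0,0,0,0,-0.003,62],[0,0,0,0,0,-0.03,62],[0,0,0,0,0,-0.08,62],[0,0,0,0,0,-0.14,62],[0,0,0,0,0,-0.19,62],[0,0,0.04,-0.05,0.04,-0.19,62],[0,0,0.077,-0.1,0.08,-0.19,62],[0,0,0.077,-0.15,0.12,-0.19,62],[0,0,0.077,-0.2,0.16,-0.19,62],[0,0,0.077,-0.25,0.2,-0.19,62],[0,0,0.077,-0.281,0.21,-0.18,62],[0,0,0.077,-0.281,0.21,-0.16,62],[0,0,0.077,-0.281,0.21,-0.16,62]],
])

```text
time: 29.52
ee_pos: [0.6473, 0.0052, 0.2047]
eef_rot: [0.734, 0.679, -0.001, -0.001]
ft_force: [-1.2, 0.2, -0.3]
width: 0.0541
grip_force: 0.0
```

```bash
python3 - <<'E'
from h import *
c=snap('scene','s10'); crop(c,230,130,150,120,5,'s10c'); tubes(c,.1039)
to((.6495,.0051,.15,85.5),(.6495,.0051,.109,85.5))
E
```

```text
blob [56.6 11.2] 1551 [-0.8313 -0.2459  0.1039]
blob [336.7 160.9] 82 [0.4955 0.2868 0.1039]
blob [318.7 167.4] 79 [0.4958 0.2253 0.1039]
blob [288.3 224.8] 131 [0.649  0.0419 0.1039]
blob [264.4 232.7] 143 [ 0.6443 -0.0249  0.1039]
t 29.57 p [0.6477 0.006  0.2061] w 0.0537 j [ 0.51  0.54 -0.84  1.41  0.4   1.37 -0.41]
(0.6495, 0.0051, 0.15, 85.5) -> [-0.002, -0.001, 0.001] [-0.0008, 0.002, 0.0561] rows 1
(0.6495, 0.0051, 0.109, 85.5) -> [-0.002, -0.001, 0.001] [-0.0008, 0.002, 0.0971] rows 2
```

View pics/s10c.png

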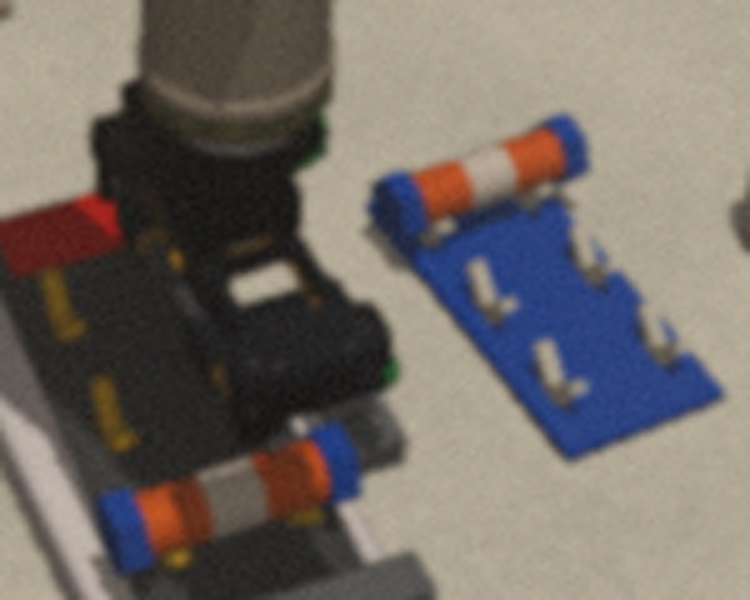

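The first tube is cradled in the nearest rack groove, and the other is still in place on the deck. I'll grasp it now.

step_arm([
  [[0,0,0,-0.001,0.002,0.03,62],[0,0,0,-0.001,0.002,0.06,62],[0,0,0,-0.001,0.002,0.08,62],[0,0,0,-0.001,0.002,0.096,62],[0,0,0,-0.001,0.002,0.096,62],[0,0,0,-0.001,0.002,0.096,0],[0,0,0,-0.001,0.002,0.096,0],[0,0,0,-0.001,0.002,0.096,0],[0,0,0,-0.001,0.002,0.096,0],[0,0,0,-0.001,0.002,0.086,0],[0,0,0,-0.001,0.002,0.05,0],[0,0,0,-0.001,0.002,0,0],[0,0,0,-0.001,0.002,-0.04,0],[0,0,0,-0.001,0.002,-0.04,0]],
], squeeze=25)

```text
time: 31.32
ee_pos: [0.652, 0.004, 0.251]
eef_rot: [0.735, 0.679, 0.003, 0.002]
ft_force: [-0.0, -0.5, -0.9]
width: 0.0332
grip_force: 25.0
```

```bash
python3 - <<'E'
from h import *
to((.592,.286,.2,89.9),(.592,.286,.1,89.9),(.592,.286,.048,89.9))
E
```

```text
t 31.32 p [0.652 0.004 0.251] w 0.0332 j [ 0.51  0.51 -0.85  1.34  0.38  1.44 -0.4 ]
(0.592, 0.286, 0.2, 89.9) -> [0.007, -0.0, -0.077] [0.2764, -0.0825, 0.0506] rows 5
(0.592, 0.286, 0.1, 89.9) -> [0.007, -0.0, -0.077] [0.2763, -0.0831, 0.1506] rows 6
(0.592, 0.286, 0.048, 89.9) -> [0.007, -0.0, -0.077] [0.2762, -0.0835, 0.2026] rows 6
```

step_arm([
  [[0,0,-0.02,0.05,-0.015,0,0],[0,0,-0.04,0.1,-0.03,0.005,0],[0,0,-0.06,0.15,-0.045,0.02,0],[0,0,-0.077,0.2,-0.06,0.035,0],[0,0,-0.077,0.25,-0.075,0.05,0],[0,0,-0.077,0.277,-0.083,0.052,0],[0,0,-0.077,0.277,-0.083,0.1,0],[0,0,-0.077,0.277,-0.083,0.13,0],[0,0,-0.077,0.277,-0.083,0.15,0],[0,0,-0.077,0.277,-0.083,0.15,0]],
])

```text
time: 32.58
ee_pos: [0.589, 0.2855, 0.0952]
eef_rot: [0.708, 0.706, -0.001, -0.0]
ft_force: [1.2, 0.1, -0.6]
width: 0.0333
grip_force: 25.0
```

```bash
python3 - <<'E'
from h import *
c=snap('scene','s11'); tubes(c,.1)
to((.592,.286,.1,89.9),(.592,.286,.048,89.9))
E
```

```text
blob [60.1 10.2] 1550 [-0.8426 -0.2305  0.1   ]
blob [318.8 167.4] 70 [0.4922 0.2281 0.1   ]
blob [346.1 186.9] 96 [0.5969 0.2542 0.1   ]
t 32.62 p [0.5896 0.2861 0.0967] w 0.0338 j [ 0.08  0.67 -0.85  1.5   0.52  1.21 -0.86]
(0.592, 0.286, 0.1, 89.9) -> [-0.0, -0.0, -0.0] [-0.0001, 0.0024, -0.0033] rows 1
(0.592, 0.286, 0.048, 89.9) -> [-0.0, -0.0, -0.0] [-0.0001, 0.0024, 0.0487] rows 1
```

step_arm([
  [[0,0,0,0,0.002,0.012,0],[0,0,0,0,0.002,0.024,0],[0,0,0,0,0.002,0.034,0],[0,0,0,0,0.002,0.041,0],[0,0,0,0,0.002,0.046,0],[0,0,0,0,0.002,0.049,0],[0,0,0,0,0.002,0.049,0]],
])

```text
time: 33.5
ee_pos: [0.5922, 0.2863, 0.0488]
eef_rot: [0.708, 0.706, 0.001, 0.0]
ft_force: [-1.5, -1.8, 7.4]
width: 0.0331
grip_force: 25.0
```

step_arm([
  [[0,0,0,0,0,-0.002,50],[0,0,0,0,0,-0.002,62],[0,0,0,0,0,-0.002,62],[0,0,0,0,0,-0.002,62],[0,0,0,0,0,-0.03,62],[0,0,0,0,0,-0.08,62],[0,0,0,0,0,-0.14,30],[0,0,0,0,0.02,-0.16,0],[0,0,0,-0.05,0.055,-0.16,0],[0,0,0,-0.11,0.06,-0.16,0],[0,0,0,-0.165,0.06,-0.16,0],[0,0,0,-0.165,0.06,-0.16,0],[0,0,0,-0.165,0.06,-0.16,0]],
])

```text
time: 35.12
ee_pos: [0.651, 0.1214, 0.2076]
eef_rot: [0.708, 0.706, 0.0, -0.0]
ft_force: [-0.3, 0.5, 0.2]
width: 0.0011
grip_force: 0.0
```

```bash
python3 - <<'E'
from h import *
c=snap('scene','s12'); tubes(c,.042); print('exp',proj(c,[[.592,.286,.042],[.439,.286,.042]]))
to((.648,.122,.1,90),(.55,.128,.1,90))
E
```

```text
blob [58.8 10.4] 1524 [-0.9746 -0.2263  0.042 ]
blob [337.8 160.1] 60 [0.4373 0.3341 0.042 ]
blob [364.3 191.9] 98 [0.5919 0.3278 0.042 ]
blob [345.4 198.9] 95 [0.5907 0.2629 0.042 ]
exp [[352.3455963  196.57907771]
 [324.91357968 165.21322118]]
t 35.17 p [0.6508 0.1224 0.2077] w 0.0007 j [ 0.34  0.58 -0.87  1.37  0.44  1.39 -0.53]
(0.648, 0.122, 0.1, 90) -> [-0.0, -0.001, -0.0] [-0.0005, -0.0028, 0.1077] rows 2
(0.55, 0.128, 0.1, 90) -> [-0.0, -0.001, -0.0] [0.0054, -0.1008, 0.1077] rows 3
```

step_arm([
  [[0,0,0,0,0,0.05,0],[0,0,0,0,0,0.09,0],[0,0,0,0,0,0.108,0],[0,0,0,0,-0.01,0.108,0],[0,0,0,0,-0.02,0.108,0],[0,0,0,0.001,-0.03,0.108,0],[0,0,0,0.002,-0.04,0.108,0],[0,0,0,0.002,-0.05,0.108,0],[0,0,0,0.003,-0.06,0.108,0],[0,0,0,0.003,-0.07,0.108,0],[0,0,0,0.004,-0.08,0.108,0],[0,0,0,0.004,-0.088,0.108,0],[0,0,0,0.004,-0.094,0.108,0],[0,0,0,0.004,-0.098,0.108,0],[0,0,0,0.004,-0.098,0.108,0]],
])

```text
time: 37.05
ee_pos: [0.553, 0.125, 0.0995]
eef_rot: [0.708, 0.706, -0.0, 0.0]
ft_force: [0.4, -0.0, 0.4]
width: 0.0008
grip_force: 0.0
```

Push a little more until the stop is felt.

step_arm([
  [[0,0,0,0,-0.003,0,0],[0,0,0,0,-0.006,0,0],[0,0,0,0,-0.008,0,0],[0,0,0,0,-0.008,0,0]],
])

```text
time: 37.55
ee_pos: [0.545, 0.1251, 0.0995]
eef_rot: [0.708, 0.706, -0.0, 0.0]
ft_force: [0.2, -0.6, 0.7]
width: 0.0008
grip_force: 0.0
```

step_arm([
  [[0,0,0,0,-0.003,0,0],[0,0,0,0,-0.005,0,0],[0,0,0,0,-0.005,0,0]],
])

```text
time: 37.92
ee_pos: [0.54, 0.1251, 0.0995]
eef_rot: [0.708, 0.706, -0.0, 0.0]
ft_force: [0.3, 0.7, -0.1]
width: 0.0006
grip_force: 0.0
```

```bash
python3 - <<'E'
from h import *
c=snap('scene','s13'); 
for n,c in(('s',c),('t',snap('top','t13'))):
    hsv=cv2.cvtColor(c['img'],cv2.COLOR_RGB2HSV); m=cv2.inRange(hsv,(45,100,30),(75,255,255)); k,l,s,ce=cv2.connectedComponentsWithStats(m)
    print(n,[(ce[i].round(1).tolist(),int(s[i,4])) for i in range(1,k) if s[i,4]>8])
E
```

```text
s [([268.7, 156.6], 227), ([280.8, 161.6], 14)]
t [([320.0, 153.0], 13), ([243.7, 306.0], 1147)]
```

step_arm([
  [[0,0,0,0,-0.003,0,0],[0,0,0,0,-0.005,0,0],[0,0,0,0,-0.005,0,0]],
])

```text
time: 38.4
ee_pos: [0.5384, 0.1249, 0.1002]
eef_rot: [0.708, 0.706, 0.003, 0.002]
ft_force: [17.4, 1.8, -11.4]
width: 0.0005
grip_force: 8.3
```

step_arm([
  [[0,0,0,0,0.03,0,0],[0,0,0,0,0.06,-0.03,0],[0,0,0,0,0.06,-0.09,0],[0,0,0,0,0.06,-0.15,0],[0,0,0,-0.05,0.06,-0.15,0],[0,0,0,-0.11,0.06,-0.15,0],[0,0,0,-0.17,0.06,-0.15,0],[0,0,0,-0.23,0.06,-0.15,0],[0,0,0,-0.29,0.04,-0.15,0],[0,0,0,-0.29,0.04,-0.15,0],[0,0,0,-0.29,0.04,-0.15,0]],
])

```text
time: 39.78
ee_pos: [0.5746, -0.1644, 0.2496]
eef_rot: [0.708, 0.706, 0.0, -0.0]
ft_force: [-0.1, 0.3, 0.2]
width: 0.0003
grip_force: 0.0
```

```bash
python3 - <<'E'
from h import *
c=snap('top','t14'); crop(c,180,130,170,150,4,'t14c'); tubes(c,.042)
s=snap('scene','s14')
for n,c in(('s',s),('t',c)):
    hsv=cv2.cvtColor(c['img'],cv2.COLOR_RGB2HSV); m=cv2.inRange(hsv,(45,100,30),(75,255,255)); k,l,q,ce=cv2.connectedComponentsWithStats(m)
    print(n,[(ce[i].round(1).tolist(),int(q[i,4])) for i in range(1,k) if q[i,4]>30])
E
```

```text
blob [214.3 197.5] 151 [0.5916 0.2534 0.042 ]
blob [189.4 197.5] 158 [0.5928 0.3192 0.042 ]
blob [214.1 255.5] 155 [0.4395 0.2543 0.042 ]
blob [189.1 256. ] 170 [0.4395 0.3195 0.042 ]
s [([276.5, 154.6], 517), ([293.4, 185.3], 34)]
t [([261.9, 223.7], 79), ([243.7, 306.0], 1149)]
```

View pics/t14c.png

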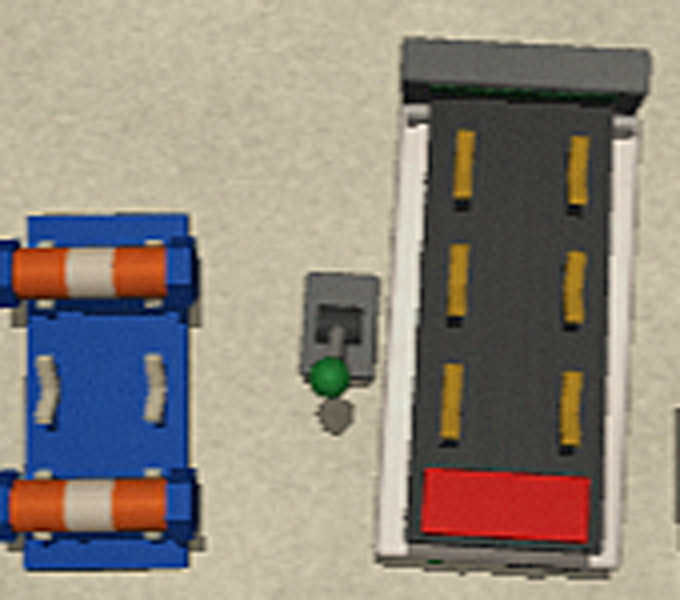

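The lever is fully off, with the ball at (262,224), and the deck is up. Both tubes are cradled in the rack about 5 mm from the groove points, inside the 14 mm limit. I'm handing in.

```bash
python3 -c "
from bench import r
print(r.close_job())"
```

```text
the job is handed in; nothing more can be done
None
```

I handed the job in at about 40 s of robot time with every step done, but the hand-in returned no verdict, so I can't confirm that it passed. There were two tubes. Both were checked on the levelled deck, held for over a second, and both now lie in the blue rack. The lever is fully off, the deck has sprung up, and the robot never went near the jar.

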